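# Transfer the feeder cups to the rack in reverse order

### The arm

A 6-joint arm with a two-finger parallel gripper is mounted at the origin on the work surface. World frame = base frame: x ahead of the robot, y to its left, z up, the work surface at z = 0. Lengths are in m, angles in rad, forces in N, time in s.
With the tool pointing down it reaches from about 0.35 to 0.925 m from the base axis. Payload 6.4 kg.
Tool frame: the origin (TCP) lies midway between the tips of the shut fingers; the grasp point (between the pads) lies behind it (bot.grip_depth is the x of the grasp point in the tool frame, in m); x points along the fingers, y is the direction in which the jaws open and shut, and the axes are right-handed (so a half turn about x gives the same grasp; the last joint's range is limited). The gripper opens to 94 mm and grips with 3 to 60 N. Pads are 16 mm wide; open, the fingers measure 119 mm over their backs; the gripper's body (75 mm by 177 mm) begins 78 mm behind the grasp point.
Start: joints at [-1.497, 0.245, 1.558, -0, 1.339, -0.174], TCP at [0.159, -0.63, 0.205] pointing down, gripper open.
Joint ranges: [-3.13, 3.13], [-1.02, 2.26], [0.13, 2.54], [-0.95, 4.09], [0.21, 2.88], [-2.74, 2.74]. Speed limits (rad/s): [2.57, 2.57, 3.14, 3.14, 3.14, 3.14].

### API

Orientations are given as [roll, pitch, yaw] about the fixed x, y, z axes, in that order (R = Rz(yaw) Ry(pitch) Rx(roll)).
In Python, from workcell import state, optics, bot, spotter gives the robot as it stands.
- The arm moves only by the tool servo_tool, never from a script. Its argument "targets" is a list of rows, each a list of 4 numbers: the shift along the tool's x, y, z in m, then the turn about the tool's x in degrees. In form: [[tx, ty, tz, spin], ...]. A call has 1 to 10 rows; each row is the pose to reach, as a shift and turn from the pose commanded when the call began, along the tool's axes at that moment; what a row does not reach only later rows make up. A row lasts 1/8 s, in which the tool goes at most 62.5 mm and 10.7 degrees, less where a joint would pass 70% of its speed; a pose out of reach is approached as far as the arm can. A call with a gripper value outside its range is refused whole. "jaw" is the opening, from 0 (shut) to 1 (fully open), set as the call begins (left out, the last holds). The fingers move at their own pace and stop on an object; the grip force is fixed at half the most. Time passes only in rows, so rows that repeat a pose let the fingers close. It gives the time, the measured TCP pose, the force and the opening at its end, in the units of the state.
- state(): the state, without advancing time (a new reading comes with each control period).
- optics.grab_frame(name): name is "scene" or "top" or "wrist"; returns a dict with "image" (384x512x3 uint8, red, green, blue), "range_z" (384x512 float32, m along the optical axis (not along the pixel's ray), 0 where there is no reading), "fx", "fy", "cx", "cy" (pixels), "R" (3x3) and "t" (3): a world point X has camera coordinates R X + t; the wrist camera has in their place "T_tool_cam" (4x4, takes a point from camera to tool coordinates, whose origin is the TCP and whose axes are the tool frame's). Camera axes: x right, y down, z forward; pixel columns grow to the right and rows downward; lengths in m; the calibration is good to about 2 mm. The wrist camera is an equidistant fisheye: a pixel r from the principal point sees the ray r / f radians off the axis. A picture is of the moment at which its call begins: read the wrist's pose just before it.
- bot.hand_in(): hands the job in, once; it reports no verdict.
Trained networks look in a picture, given as the dict that the camera call returned (one of the last four; its "shot" number tells which), for a name from the list of things; names that differ only in an ending like _2 or _b are one class to them, and where a whole thing is asked for, a point or a joint stands for the part that bears it (a point fixed in the world has none). Each returns a list of dicts, best first, with "p" (0 to 1); they miss things now and then, are a little off and sometimes report something else, mostly with a low value. They report only what shows in the picture. A call takes as long as a camera call.
- spotter.silhouettes(picture, target): "mask" (384x512 bool, what is visible of it) and "uv" ([column, row] in pixels, amid what is visible of it).
- spotter.spot_point(picture, target): "uv" ([column, row] in pixels: a listed point, or the origin of a listed thing).
The state is a dict: "time_s": time; "joint_positions": joint angles; "joint_vel": joint speeds; "effort": joint torques, N m; "position": TCP position; "tool_rot": TCP orientation; "ft_force": force on the tool from outside, world axes, zero at the start; "moment": the same for the moment, N m; "opening": finger opening in m.
Only numpy, scipy, OpenCV 4.12 (cv2) and the standard library are available. Lean on these libraries where they do the work, as an engineer would, in place of code of your own. Each camera call takes 0.05 s, during which the arm holds its last target. There are 200 camera calls.

### The job

Move the four lidded feeder cups out of the tightly packed grey carrier into the four bays of the white rack, one cup to a bay, in reverse order: the cup at the carrier's left end goes into the rack's right-end bay, the next one beside it, and so on, so that the cup at the carrier's right end ends up at the rack's left end. Keep every cup upright on the way and leave each standing flat in its bay.

Things in the scene. Friction and masses are not known exactly. Their poses are not given: they have to be found in the camera images.
- cup_red: small clear lidded deli cup with a red stopper, loose, about 60 g, 79 mm tall. Origin: centre of its underside, z up. Round tapering body (44 mm across at the foot), white snap lid 54 mm across at 41 to 47 mm above the origin, and on the lid's centre an upright round red stopper 20 mm in diameter, 47 to 79 mm above the origin: the grip, firm enough to lift the cup by
- cup_yellow: small clear lidded deli cup with a yellow stopper, loose, about 60 g, 79 mm tall. Origin: centre of its underside, z up. Round tapering body (44 mm across at the foot), white snap lid 54 mm across at 41 to 47 mm above the origin, and on the lid's centre an upright round yellow stopper 20 mm in diameter, 47 to 79 mm above the origin: the grip, firm enough to lift the cup by
- cup_blue: small clear lidded deli cup with a blue stopper, loose, about 60 g, 79 mm tall. Origin: centre of its underside, z up. Round tapering body (44 mm across at the foot), white snap lid 54 mm across at 41 to 47 mm above the origin, and on the lid's centre an upright round blue stopper 20 mm in diameter, 47 to 79 mm above the origin: the grip, firm enough to lift the cup by
- cup_green: small clear lidded deli cup with a green stopper, loose, about 60 g, 79 mm tall. Origin: centre of its underside, z up. Round tapering body (44 mm across at the foot), white snap lid 54 mm across at 41 to 47 mm above the origin, and on the lid's centre an upright round green stopper 20 mm in diameter, 47 to 79 mm above the origin: the grip, firm enough to lift the cup by
- tag_red: red place tag, fixed block 16 x 36 x 26 mm (x, y, height) at the outside of the grey carrier, showing where the red cup starts: 42 mm along the tag's +x, on the carrier floor 4 mm above the shelf. Origin: centre of its underside. The tags stay put; their y axes run along the row (54.5 mm pitch; lids all but touch), +y to the left end seen from the robot. Carrier fixed, walls 34 mm high
- tag_yellow: yellow place tag, fixed block 16 x 36 x 26 mm (x, y, height) at the outside of the grey carrier, showing where the yellow cup starts: 42 mm along the tag's +x, on the carrier floor 4 mm above the shelf. Origin: centre of its underside. The tags stay put; their y axes run along the row (54.5 mm pitch; lids all but touch), +y to the left end seen from the robot. Carrier fixed, walls 34 mm high
- tag_blue: blue place tag, fixed block 16 x 36 x 26 mm (x, y, height) at the outside of the grey carrier, showing where the blue cup starts: 42 mm along the tag's +x, on the carrier floor 4 mm above the shelf. Origin: centre of its underside. The tags stay put; their y axes run along the row (54.5 mm pitch; lids all but touch), +y to the left end seen from the robot. Carrier fixed, walls 34 mm high
- tag_green: green place tag, fixed block 16 x 36 x 26 mm (x, y, height) at the outside of the grey carrier, showing where the green cup starts: 42 mm along the tag's +x, on the carrier floor 4 mm above the shelf. Origin: centre of its underside. The tags stay put; their y axes run along the row (54.5 mm pitch; lids all but touch), +y to the left end seen from the robot. Carrier fixed, walls 34 mm high
- rack: fixed white rack, 72 x 292 mm, 25 mm high, four open bays in a row along its y axis. Origin: centre of its underside; +y is its left end seen from the robot (yaw within 0.2 rad). Bay centres at x = 0, y = +108, +36, -36, -108 mm; each bay is 64 mm (x) by 68 mm (y) inside, floor 4 mm above the origin, walls and dividers 4 mm thick, 22 mm high
- carrier: fixed dark grey open carrier (the source), 63.5 x 227 mm outside, walls 34 mm high and 4 mm thick, floor 4 mm above its origin, packed with the four cups in a row along its y axis at y = +81.75, +27.25, -27.25, -81.75 mm, x = 0. Origin: centre of its underside; +y is its left end seen from the robot (yaw within 0.2 rad). The coloured place tags stand along its -x side, towards the robot

How it is judged:
At the end, for the whole second after the job is handed in: The four cups stand in the four rack bays in the reverse of the tags' order (left-most tag's cup in the right-most bay and so on), each within 15 mm of its bay's centre along both rack axes, on the bay floor (origin 0 to 9 mm above the rack's), upright within 0.12 rad, released and at rest (((y of tag_red in the frame of carrier between 0.0718 and 0.0917 m and y of cup_red in the frame of rack between -0.123 and -0.093 m) or (y of tag_red in the frame of carrier between 0.0173 and 0.0372 m and y of cup_red in the frame of rack between -0.051 and -0.021 m) or (y of tag_red in the frame of carrier between -0.0372 and -0.0173 m and y of cup_red in the frame of rack between 0.021 and 0.051 m) or (y of tag_red in the frame of carrier between -0.0917 and -0.0718 m and y of cup_red in the frame of rack between 0.093 and 0.123 m)) and ((y of tag_yellow in the frame of carrier between 0.0718 and 0.0917 m and y of cup_yellow in the frame of rack between -0.123 and -0.093 m) or (y of tag_yellow in the frame of carrier between 0.0173 and 0.0372 m and y of cup_yellow in the frame of rack between -0.051 and -0.021 m) or (y of tag_yellow in the frame of carrier between -0.0372 and -0.0173 m and y of cup_yellow in the frame of rack between 0.021 and 0.051 m) or (y of tag_yellow in the frame of carrier between -0.0917 and -0.0718 m and y of cup_yellow in the frame of rack between 0.093 and 0.123 m)) and ((y of tag_blue in the frame of carrier between 0.0718 and 0.0917 m and y of cup_blue in the frame of rack between -0.123 and -0.093 m) or (y of tag_blue in the frame of carrier between 0.0173 and 0.0372 m and y of cup_blue in the frame of rack between -0.051 and -0.021 m) or (y of tag_blue in the frame of carrier between -0.0372 and -0.0173 m and y of cup_blue in the frame of rack between 0.021 and 0.051 m) or (y of tag_blue in the frame of carrier between -0.0917 and -0.0718 m and y of cup_blue in the frame of rack between 0.093 and 0.123 m)) and ((y of tag_green in the frame of carrier between 0.0718 and 0.0917 m and y of cup_green in the frame of rack between -0.123 and -0.093 m) or (y of tag_green in the frame of carrier between 0.0173 and 0.0372 m and y of cup_green in the frame of rack between -0.051 and -0.021 m) or (y of tag_green in the frame of carrier between -0.0372 and -0.0173 m and y of cup_green in the frame of rack between 0.021 and 0.051 m) or (y of tag_green in the frame of carrier between -0.0917 and -0.0718 m and y of cup_green in the frame of rack between 0.093 and 0.123 m)) and x of cup_red in the frame of rack between -0.015 and 0.015 m and z of cup_red in the frame of rack between 0 and 0.009 m and angle between each of cup_red, cup_yellow, cup_blue, cup_green's own z axis and vertical below 0.12 rad and linear speed of each of cup_red, cup_yellow, cup_blue, cup_green below 0.02 m/s and angular speed of each of cup_red, cup_yellow, cup_blue, cup_green below 0.3 rad/s and contact force between each of cup_red, cup_yellow, cup_blue, cup_green and the fingers below 0.05 N and x of cup_yellow in the frame of rack between -0.015 and 0.015 m and z of cup_yellow in the frame of rack between 0 and 0.009 m and x of cup_blue in the frame of rack between -0.015 and 0.015 m and z of cup_blue in the frame of rack between 0 and 0.009 m and x of cup_green in the frame of rack between -0.015 and 0.015 m and z of cup_green in the frame of rack between 0 and 0.009 m); the robot touches nothing.
It fails at once if a cup is tipped by more than 0.6 rad (angle between any of cup_red, cup_yellow, cup_blue, cup_green's own z axis and vertical above 0.6 rad).
It also fails if it takes over 104 s, if anything falls off the work surface, if the arm or the gripper's body presses on something with over 40 N, if the wrist force passes 120 N, or if a joint passes its speed limit or range.

## Working session

There is one attempt and no reset: what is moved stays moved. The work goes in short steps, Python scripts to look and compute and a tool call to move; the robot and the scene stay as the last step left them, time stands still between calls to the robot, and variables do not carry over. Pictures are saved under pics/ and viewed, about 12 in all and at most 16, crops included, and the job is handed in when it is done.

Besides the shell and the picture viewer there is one more tool, called as name([rows], argument=value, ...), one row to a line, values as JSON. servo_tool: Moves the arm, as the interface text tells. Its arguments: {"type":"object","properties":{"targets":{"type":"array","items":{"type":"array","items":{"type":"number"}}},"jaw":{"type":"number"}},"required":["targets"]}

```bash
mkdir -p pics; ls; cat > h.py <<'E'
from workcell import state, optics, bot, spotter
import numpy as np, cv2
def save(p,n): cv2.imwrite('pics/'+n+'.png', cv2.cvtColor(p['image'],cv2.COLOR_RGB2BGR))
def world(p,u,v,z=None):
    r=p['range_z'][int(round(v)),int(round(u))] if z is None else z
    c=np.array([(u-p['cx'])/p['fx']*r,(v-p['cy'])/p['fy']*r,r]); return p['R'].T@(c-p['t'])
def cloud(p):
    v,u=np.mgrid[:384,:512]; r=p['range_z']
    c=np.stack([(u-p['cx'])/p['fx']*r,(v-p['cy'])/p['fy']*r,r],-1)
    return (c-p['t'])@p['R'], r>0
E
python3 - <<'E'
from h import *
print(state(), bot.grip_depth)
for n in ['top','scene']:
    p=optics.grab_frame(n); save(p,n+'0')
    W,ok=cloud(p)
    print(n,p['R'],p['t'],p['fx'])
    for t in ['cup_red','cup_yellow','cup_blue','cup_green','tag_red','tag_yellow','tag_blue','tag_green','rack','carrier']:
        s=spotter.silhouettes(p,t)[:1]
        for d in s:
            m=d['mask']&ok; X=W[m]
            zt=np.percentile(X[:,2],95); T=X[X[:,2]>zt-.006]
            print(t,round(d['p'],2),np.round(d['uv']),m.sum(),'ztop',zt.round(4),'med',np.median(T,0).round(4),'mid',((T.min(0)+T.max(0))/2).round(4))
E
```

```text
pics
{'time_s': 0.0, 'joint_positions': array([-1.49710298e+00,  2.45800879e-01,  1.55897767e+00,  3.27533300e-05,
        1.33866774e+00, -1.74118243e-01]), 'joint_vel': array([ 0.00126227, -0.00033024,  0.00082999,  0.00146902,  0.00051594,
        0.00102959]), 'effort': array([ 3.01974826e-03, -4.15829480e+01, -3.14601159e+01,  6.85814372e-02,
        3.31970269e-02, -1.44636178e-04]), 'position': array([ 0.15939374, -0.62955726,  0.20437333]), 'tool_rot': array([-1.76210126,  1.56894243,  1.62729542]), 'ft_force': array([-0.38077797, -0.64578232,  0.32680588]), 'moment': array([ 0.04213755, -0.01381397, -0.02415535]), 'opening': 0.09438182190209633} -0.0188
top [[-0.18090672 -0.98349881  0.00168825]
 [-0.95200435  0.17468212 -0.25134412]
 [ 0.24690174 -0.04707706 -0.96789632]] [0.05233673 0.53089527 0.6004339 ] 452.8522486786385
cup_red 0.98 [182. 255.] 1016 ztop 0.0838 med [0.4748 0.0739 0.0833] mid [0.4753 0.074  0.0818]
cup_yellow 0.59 [220. 250.] 1067 ztop 0.084 med [0.4681 0.0201 0.0835] mid [0.4683 0.0201 0.0823]
cup_blue 0.78 [295. 242.] 1016 ztop 0.0837 med [ 0.454  -0.0
[... 819 characters left out ...]

cup_yellow 0.92 [312. 193.] 853 ztop 0.0844 med [0.471  0.0198 0.0841] mid [0.4703 0.0192 0.0827]
cup_blue 0.91 [263. 163.] 718 ztop 0.0846 med [ 0.4579 -0.0873  0.0845] mid [ 0.455  -0.088   0.0829]
cup_green 0.89 [289. 175.] 851 ztop 0.0843 med [ 0.4645 -0.0341  0.0842] mid [ 0.4624 -0.0343  0.0829]
tag_yellow 0.48 [328. 187.] 43 ztop 0.0295 med [0.4253 0.0339 0.0276] mid [0.427  0.0317 0.0274]
tag_green 0.58 [304. 171.] 17 ztop 0.0293 med [ 0.4192 -0.0231  0.0274] mid [ 0.4183 -0.024   0.0282]
rack 0.78 [204. 236.] 7349 ztop 0.0253 med [ 0.6294 -0.087   0.0234] mid [ 0.6275 -0.096   0.0244]
carrier 0.61 [302. 212.] 2029 ztop 0.0362 med [0.4931 0.0171 0.0348] mid [ 0.4693 -0.0081  0.041 ]
```

```bash
python3 - <<'E'
from h import *
from scipy.spatial.transform import Rotation as Ro
for n in ['top','scene']:
    p=optics.grab_frame(n); W,ok=cloud(p)
    m=spotter.silhouettes(p,'rack')[0]['mask']&ok
    m&=(W[...,2]>.018)&(W[...,2]<.03)
    X=W[m]; 
    c,s,a=cv2.minAreaRect((X[:,:2]*1000).astype(np.float32)); print(n,c,s,a)
s=state(); R=Ro.from_euler('xyz',s['tool_rot']).as_matrix(); print(R.round(3))
E
python3 - <<'E'
import cv2,numpy as np
a=cv2.imread('pics/top0.png');b=cv2.imread('pics/scene0.png')
cv2.imwrite('pics/both.png',cv2.resize(np.vstack([a[60:330],b[60:330]]),None,fx=1.1,fy=1.1))
E
```

```text
top (626.4705200195312, -94.35691833496094) (74.5392837524414, 292.30609130859375) 0.227881520986557
scene (627.1878662109375, -95.51402282714844) (74.58844757080078, 294.32928466796875) 0.23267997801303864
[[ 0.     0.245 -0.969]
 [ 0.    -0.969 -0.245]
 [-1.     0.    -0.   ]]
```

View pics/both.png

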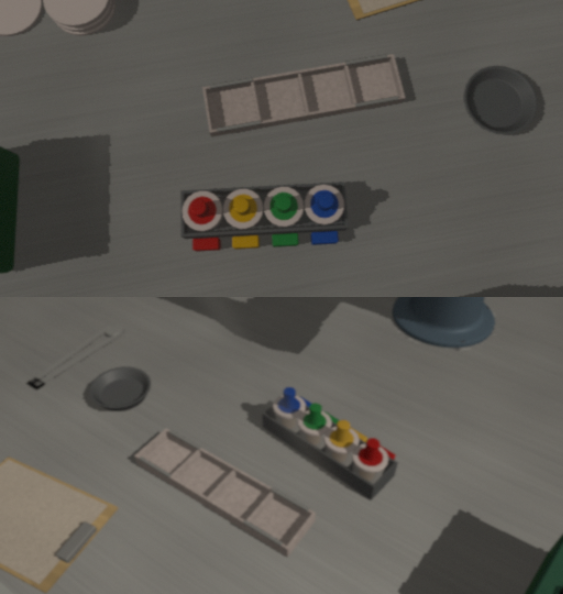

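Top view: red, yellow, green and blue cups run left to right, at about (200,210) to (324,204) in the crop. The tags match and the rack lies behind. A check for tall obstacles on the path comes first.

```bash
python3 - <<'E'
from h import *
for n in ['top','scene']:
    p=optics.grab_frame(n); W,ok=cloud(p)
    m=ok&(W[...,2]>.09); 
    k,l=cv2.connectedComponents(m.astype(np.uint8))
    for i in range(1,k):
        X=W[l==i]
        if len(X)>40: print(n,len(X),X.min(0).round(2),X.max(0).round(2))
E
```

```text
scene 5602 [-0.01 -0.05  0.09] [0.3  0.09 0.32]
scene 2015 [0.5  0.33 0.09] [0.62 0.38 0.13]
```

servo_tool([
  [0,-0.05,-0.04,-10],
  [0,-0.1,-0.08,-20],
  [0,-0.15,-0.12,-30],
  [0,-0.2,-0.16,-40],
  [0,-0.25,-0.2,-50],
  [0,-0.3,-0.24,-60],
  [0,-0.35,-0.28,-70],
  [0,-0.4,-0.32,-76],
  [0,-0.44,-0.35,-76],
  [0,-0.44,-0.35,-76],
], jaw=0.6)

```text
time_s: 2.65
position: [0.3917, -0.1142, 0.2056]
tool_rot: [1.609, 1.57, 0.05]
ft_force: [-0.4, -0.1, -0.5]
opening: 0.0563
```

servo_tool([
  [0,0.025,-0.055,0],
  [0,0.05,-0.11,0],
  [0,0.075,-0.16,0],
  [0.03,0.084,-0.188,0],
  [0.03,0.084,-0.188,0],
  [0.03,0.084,-0.188,0],
])

```text
time_s: 3.4
position: [0.4745, 0.0692, 0.176]
tool_rot: [0.858, 1.57, -0.71]
ft_force: [-0.1, 0.4, 0.2]
opening: 0.0564
```

```bash
cat >> h.py <<'E'
from scipy.spatial.transform import Rotation as Ro
def Rt():
    s=state(); return Ro.from_euler('xyz',s['tool_rot']).as_matrix(), s['position'], s
def go(t):  # world target -> tool shift
    R,x,s=Rt(); return (R.T@(np.array(t)-x)).round(4)
def wcloud(p,R,x):
    v,u=np.mgrid[:384,:512].astype(float); a=(u-p['cx'])/p['fx']; b=(v-p['cy'])/p['fy']; th=np.hypot(a,b)+1e-9
    d=np.stack([np.sin(th)*a/th,np.sin(th)*b/th,np.cos(th)],-1)
    r=p['range_z']; c=d/np.maximum(d[...,2:],.05)*r[...,None]
    T=p['T_tool_cam']; return ((c@T[:3,:3].T+T[:3,3])@R.T)+x, (r>0)&(d[...,2]>.1)
CUPS=['cup_red','cup_yellow','cup_green','cup_blue']
def stoppers(p,R,x,names=CUPS):
    W,ok=wcloud(p,R,x)
    for t in names:
        for d in spotter.silhouettes(p,t)[:1]:
            X=W[d['mask']&ok]; 
            if len(X)<30: continue
            zt=np.percentile(X[:,2],97); T=X[X[:,2]>zt-.005]
            L=X[(X[:,2]<zt-.028)&(X[:,2]>zt-.037)]
            print(t,round(d['p'],2),np.round(d['uv']),len(T),'ztop',zt.round(4),'mid',((np.percentile(T,2,0)+np.percentile(T,98,0))/2).round(4),'lid',((L.min(0)+L.max(0))/2).round(4) if len(L) else None)
E
python3 - <<'E'
from h import *
R,x,s=Rt(); p=optics.grab_frame('wrist'); save(p,'w1')
print(x,R.round(3),s['time_s']); stoppers(p,R,x)
print(go([.4755,.0738,.056]))
E
```

```text
[0.47450337 0.06916847 0.17603418] [[ 0.001  1.     0.002]
 [-0.     0.002 -1.   ]
 [-1.     0.001  0.   ]] 3.4
cup_red 0.82 [256. 180.] 332 ztop 0.0841 mid [0.4749 0.0737 0.0829] lid [0.475  0.0725 0.0516]
cup_yellow 0.77 [248. 220.] 281 ztop 0.0839 mid [0.4679 0.0198 0.082 ] lid [0.4683 0.0225 0.0514]
cup_green 0.89 [245. 266.] 241 ztop 0.0838 mid [ 0.4609 -0.0164  0.082 ] lid [ 0.4608 -0.0352  0.0513]
cup_blue 0.58 [235. 290.] 46 ztop 0.0844 mid [0.462  0.0266 0.1842] lid [ 0.4544 -0.0647  0.0505]
[ 0.1204  0.0007 -0.0043]
```

View pics/w1.png

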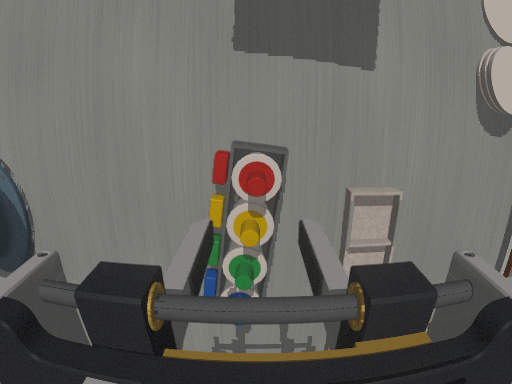

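Wrist view agrees: red stopper at (256,180), yellow at (248,220), green at (245,266), all clear between the fingers across the row. Now I descend on red.

servo_tool([
  [0.05,0.0005,-0.0045,0],
  [0.09,0.0005,-0.0045,0],
  [0.11,0.0005,-0.0045,0],
  [0.12,0.0005,-0.0045,0],
  [0.12,0.0005,-0.0045,0],
])

```text
time_s: 4.28
position: [0.4747, 0.0748, 0.0556]
tool_rot: [-1.921, 1.571, 2.794]
ft_force: [0.3, 1.0, 0.6]
opening: 0.0564
```

servo_tool([
  [0,0,0,0],
  [0,0,0,0],
  [0,0,0,0],
  [0,0,0,0],
], jaw=0)

```text
time_s: 4.78
position: [0.4748, 0.075, 0.0557]
tool_rot: [1.502, 1.57, -0.065]
ft_force: [0.2, -0.2, -0.3]
opening: 0.0201
```

servo_tool([
  [-0.01,0,0,0],
  [-0.025,0,0,0],
  [-0.045,0,0,0],
  [-0.07,0,0,0],
  [-0.1,0,0,0],
  [-0.115,0,0,0],
  [-0.115,0,0,0],
  [-0.115,0,0,0],
])

```text
time_s: 5.78
position: [0.4739, 0.0751, 0.1694]
tool_rot: [-1.656, 1.569, 3.06]
ft_force: [-0.4, -0.0, -0.2]
opening: 0.0191
```

```bash
python3 - <<'E'
from h import *
R,x,s=Rt(); print(x,R.round(3),s['time_s'],s['opening']); p=optics.grab_frame('wrist'); save(p,'w2')
stoppers(p,R,x)
print(go([.6272,-.203,.171]))
E
```

```text
[0.47391105 0.07509662 0.16939663] [[-0.002  1.     0.003]
 [ 0.     0.003 -1.   ]
 [-1.    -0.002 -0.   ]] 5.775 0.019111332167704588
cup_red 0.78 [253. 218.] 855 ztop 0.1979 mid [0.4739 0.0743 0.1961] lid [0.4738 0.0746 0.1654]
cup_green 0.8 [249. 275.] 212 ztop 0.0844 mid [0.462  0.0128 0.1458] lid [ 0.4703 -0.0365  0.0527]
cup_blue 0.59 [239. 325.] 4 ztop 0.0987 mid [0.4682 0.097  0.2851] lid None
[-0.0017  0.1521  0.2786]
```

View pics/w2.png

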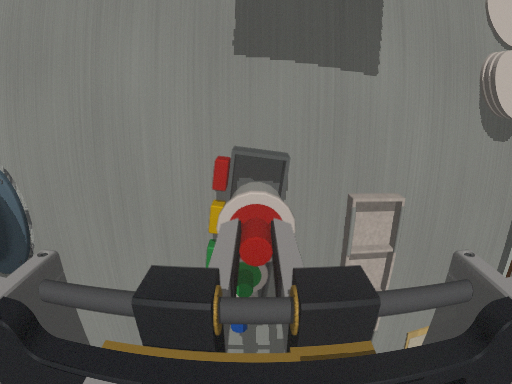

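Red is held upright in the jaws at (255,225) and its slot is empty. Next I carry it to the rack's right end.

servo_tool([
  [0,0.015,0.028,0],
  [0,0.037,0.068,0],
  [0,0.061,0.112,0],
  [0,0.085,0.156,0],
  [0,0.11,0.2,0],
  [0,0.131,0.24,0],
  [0,0.145,0.265,0],
  [0,0.152,0.278,0],
  [0,0.152,0.278,0],
  [0,0.152,0.278,0],
])

```text
time_s: 7.28
position: [0.6272, -0.2014, 0.1702]
tool_rot: [-2.292, 1.57, 2.425]
ft_force: [-0.5, 0.1, -0.1]
opening: 0.0191
```

```bash
python3 - <<'E'
from h import *
R,x,s=Rt(); print(x,R.round(3)); p=optics.grab_frame('wrist')
stoppers(p,R,x,['cup_red'])
for n in ['top','scene']:
    p=optics.grab_frame(n); W,ok=cloud(p)
    for t in CUPS:
      for d in spotter.silhouettes(p,t)[:1]:
        X=W[d['mask']&ok]; zt=np.percentile(X[:,2],97); T=X[X[:,2]>zt-.006]; print(n,t,round(d['p'],2),d['uv'],zt.round(3),((T.min(0)+T.max(0))/2).round(4))
    if n=='top': save(p,'t2')
print(go([.6272,-.203,.0565]))
E
```

```text
[ 0.62721805 -0.20135669  0.17024907] [[-0.001  1.     0.004]
 [ 0.001  0.004 -1.   ]
 [-1.    -0.001 -0.001]]
cup_red 0.77 [254. 217.] 869 ztop 0.1987 mid [ 0.6271 -0.2023  0.197 ] lid [ 0.6272 -0.2018  0.1662]
top cup_yellow 0.73 [221.5, 249.7] 0.084 [0.4682 0.0201 0.0825]
top cup_green 0.68 [250.5, 245.0] 0.084 [ 0.4292 -0.0311  0.3305]
scene cup_red 0.55 [138.0, 148.5] 0.199 [ 0.6285 -0.2001  0.1974]
scene cup_yellow 0.62 [309.1, 191.4] 0.085 [0.4704 0.02   0.0831]
scene cup_green 0.84 [287.6, 173.3] 0.084 [ 0.4642 -0.034   0.0827]
scene cup_blue 0.64 [264.3, 161.8] 0.085 [ 0.4559 -0.0892  0.083 ]
[ 0.114  -0.0004  0.0005]
```

View pics/t2.png

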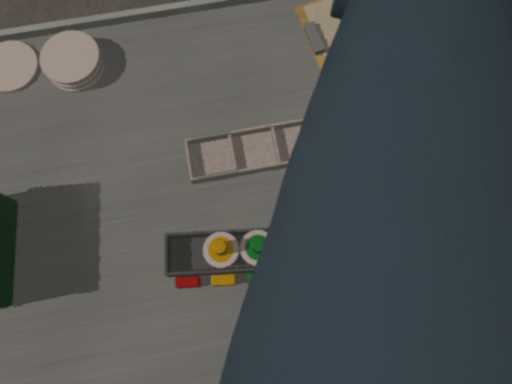

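Neighbours stand unmoved (yellow at (221,250)). The arm hides the rack's right end from the top camera, so I rely on the wrist measurement. Lowering now.

servo_tool([
  [0.04,0,0.001,0],
  [0.075,0,0.001,0],
  [0.095,0,0.001,0],
  [0.106,0,0.001,0],
  [0.111,0,0.001,0],
  [0.114,0,0.001,0],
  [0.114,0,0.001,0],
  [0.114,0,0.001,0],
])

```text
time_s: 8.88
position: [0.628, -0.2036, 0.0572]
tool_rot: [1.09, 1.57, -0.477]
ft_force: [-0.7, 0.8, -1.7]
opening: 0.019
```

servo_tool([
  [0.0015,0,0,0],
  [0.0015,0,0,0],
])

```text
time_s: 9.12
position: [0.6281, -0.2037, 0.0556]
tool_rot: [1.098, 1.57, -0.469]
ft_force: [-0.5, -0.1, 2.6]
opening: 0.0194
```

servo_tool([
  [0,0,0,0],
  [0,0,0,0],
  [0,0,0,0],
], jaw=0.6)

```text
time_s: 9.5
position: [0.6274, -0.2034, 0.0547]
tool_rot: [-2.039, 1.57, 2.677]
ft_force: [0.6, 0.4, -0.3]
opening: 0.0456
```

servo_tool([
  [-0.03,0,0,0],
  [-0.08,0,0,0],
  [-0.12,0,0,0],
  [-0.12,-0.045,-0.06,0],
  [-0.12,-0.09,-0.12,0],
  [-0.12,-0.135,-0.18,0],
  [-0.12,-0.159,-0.223,0],
  [-0.12,-0.159,-0.223,0],
  [-0.12,-0.159,-0.223,0],
])

```text
time_s: 10.62
position: [0.4677, 0.0196, 0.1752]
tool_rot: [1.093, 1.57, -0.473]
ft_force: [0.4, -0.0, -0.9]
opening: 0.0565
```

```bash
python3 - <<'E'
from h import *
R,x,s=Rt(); print(x,s['time_s']); p=optics.grab_frame('wrist'); save(p,'w3')
stoppers(p,R,x)
p=optics.grab_frame('scene'); W,ok=cloud(p)
for d in spotter.silhouettes(p,'cup_red')[:1]:
    X=W[d['mask']&ok]; zt=np.percentile(X[:,2],97); T=X[X[:,2]>zt-.006]; print(d['uv'],zt.round(3),((T.min(0)+T.max(0))/2).round(4))
print(go([.4685,.0199,.0557]))
E
```

```text
[0.46774993 0.01964272 0.17518517] 10.625
cup_red 0.43 [215. 210.] 16 ztop 0.0341 mid [ 0.4316 -0.0191  0.0348] lid [ 0.4225 -0.0321  0.0026]
cup_yellow 0.91 [255. 181.] 333 ztop 0.084 mid [0.4682 0.0196 0.0825] lid [0.4682 0.0196 0.0515]
cup_green 0.65 [250. 228.] 286 ztop 0.0839 mid [ 0.4613 -0.0343  0.0822] lid [ 0.4611 -0.0325  0.0515]
cup_blue 0.93 [243. 269.] 228 ztop 0.0839 mid [ 0.4544 -0.0876  0.0819] lid [ 0.4543 -0.0863  0.0513]
[149.4, 193.8] 0.085 [ 0.6284 -0.2045  0.0832]
[ 0.1192  0.0002 -0.0017]
```

View pics/w3.png

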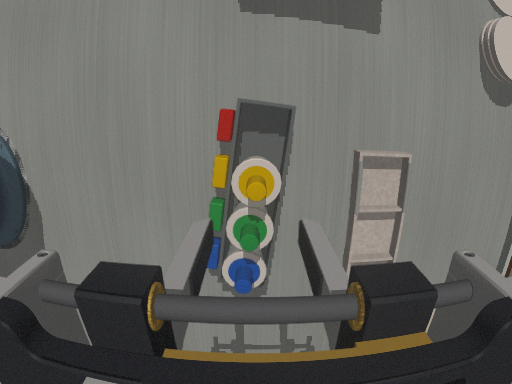

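Red stands in the right-end bay (0.628, -0.2045), top at 0.085. The yellow stopper is at (255,181), centred between the fingers. Yellow next.

servo_tool([
  [0.05,0.0003,-0.0005,0],
  [0.09,0.0003,-0.0005,0],
  [0.11,0.0003,-0.0005,0],
  [0.1185,0.0003,-0.0005,0],
  [0.1185,0.0003,-0.0005,0],
  [0.1185,0.0003,-0.0005,0],
])

```text
time_s: 11.72
position: [0.4692, 0.0192, 0.0576]
tool_rot: [1.376, 1.569, -0.191]
ft_force: [0.1, 0.4, -0.1]
opening: 0.0562
```

servo_tool([
  [0,0,0,0],
  [0,0,0,0],
  [0,0,0,0],
  [0,0,0,0],
], jaw=0)

```text
time_s: 12.22
position: [0.4682, 0.0195, 0.0565]
tool_rot: [1.505, 1.571, -0.062]
ft_force: [1.0, -0.4, 0.7]
opening: 0.02
```

servo_tool([
  [-0.01,0,0,0],
  [-0.025,0,0,0],
  [-0.045,0,0,0],
  [-0.07,0,0,0],
  [-0.1,0,0,0],
  [-0.115,0,0,0],
  [-0.115,0,0,0],
  [-0.115,0,0,0],
])

```text
time_s: 13.22
position: [0.4674, 0.0197, 0.1704]
tool_rot: [-1.788, 1.569, 2.927]
ft_force: [0.6, 0.4, -0.7]
opening: 0.0197
```

servo_tool([
  [0,0.02,0.019,0],
  [0,0.05,0.048,0],
  [0,0.08,0.076,0],
  [0,0.11,0.104,0],
  [0,0.135,0.128,0],
  [0,0.15,0.143,0],
  [0,0.159,0.151,0],
  [0,0.159,0.151,0],
  [0,0.159,0.151,0],
  [0,0.159,0.151,0],
])

```text
time_s: 14.48
position: [0.6273, -0.1303, 0.1715]
tool_rot: [-2.227, 1.571, 2.489]
ft_force: [0.3, 0.2, -0.6]
opening: 0.0191
```

```bash
python3 - <<'E'
from h import *
R,x,s=Rt(); print(x,s['opening']); p=optics.grab_frame('wrist')
stoppers(p,R,x,['cup_yellow'])
print(go([.6270,-.131,.0557]))
E
```

```text
[ 0.62726718 -0.13031026  0.1715106 ] 0.0191042536771491
cup_yellow 0.93 [254. 212.] 858 ztop 0.199 mid [ 0.6272 -0.1299  0.1972] lid [ 0.6271 -0.1294  0.1665]
[ 0.116  -0.0005  0.0005]
```

servo_tool([
  [0.04,0,0.001,0],
  [0.075,0,0.001,0],
  [0.095,0,0.001,0],
  [0.106,0,0.001,0],
  [0.111,0,0.001,0],
  [0.115,0,0.001,0],
  [0.1155,0,0.001,0],
  [0.1155,0,0.001,0],
])

```text
time_s: 15.58
position: [0.6281, -0.1321, 0.0566]
tool_rot: [1.2, 1.57, -0.367]
ft_force: [-0.4, 0.0, -1.5]
opening: 0.0194
```

servo_tool([
  [0,0,0,0],
  [0,0,0,0],
  [0,0,0,0],
], jaw=0.6)

```text
time_s: 15.95
position: [0.6278, -0.132, 0.0561]
tool_rot: [1.284, 1.57, -0.283]
ft_force: [-0.4, -0.0, -0.4]
opening: 0.0457
```

servo_tool([
  [-0.03,0,0,0],
  [-0.08,0,0,0],
  [-0.12,0,0,0],
  [-0.12,-0.05,-0.029,0],
  [-0.12,-0.1,-0.058,0],
  [-0.12,-0.15,-0.087,0],
  [-0.12,-0.166,-0.097,0],
  [-0.12,-0.166,-0.097,0],
  [-0.12,-0.166,-0.097,0],
])

```text
time_s: 17.08
position: [0.4622, -0.036, 0.1764]
tool_rot: [1.21, 1.57, -0.358]
ft_force: [-0.4, 0.6, -0.0]
opening: 0.0565
```

```bash
cat > chk.py <<'E'
from h import *
import sys
R,x,s=Rt(); print(x,s['time_s']); p=optics.grab_frame('wrist')
stoppers(p,R,x)
p=optics.grab_frame('scene'); save(p,sys.argv[1]); W,ok=cloud(p)
for t in CUPS:
  for d in spotter.silhouettes(p,t)[:1]:
    X=W[d['mask']&ok]; zt=np.percentile(X[:,2],97); T=X[X[:,2]>zt-.006]; print('scene',t,round(d['p'],2),d['uv'],zt.round(3),((T.min(0)+T.max(0))/2).round(4))
E
python3 chk.py s3
```

```text
[ 0.46223036 -0.03601661  0.17644311] 17.075
cup_yellow 0.97 [380. 243.] 76 ztop 0.0697 mid [ 0.6248 -0.1268  0.0712] lid [ 0.62   -0.1236  0.0372]
cup_green 0.88 [254. 178.] 327 ztop 0.084 mid [ 0.461  -0.0343  0.0824] lid [ 0.4612 -0.0343  0.0514]
cup_blue 0.91 [246. 225.] 282 ztop 0.0838 mid [ 0.4543 -0.0882  0.0822] lid [ 0.4544 -0.0859  0.0514]
scene cup_red 0.65 [149.2, 194.8] 0.085 [ 0.6292 -0.205   0.083 ]
scene cup_yellow 0.77 [180.7, 216.5] 0.085 [ 0.6297 -0.1319  0.0829]
scene cup_green 0.74 [288.2, 175.9] 0.085 [ 0.4618 -0.0348  0.0828]
scene cup_blue 0.92 [267.4, 163.8] 0.085 [ 0.4553 -0.0891  0.0827]
```

View pics/s3.png

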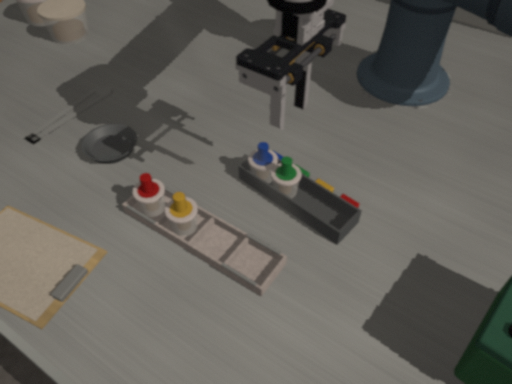

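Scene view: red at (149,195) and yellow at (181,216) stand upright in the two right bays. Green is next.

servo_tool([
  [0.05,-0.001,-0.001,0],
  [0.09,-0.001,-0.001,0],
  [0.11,-0.001,-0.001,0],
  [0.1195,-0.001,-0.001,0],
  [0.1195,-0.001,-0.001,0],
  [0.1195,-0.001,-0.001,0],
])

```text
time_s: 18.32
position: [0.4613, -0.0348, 0.0576]
tool_rot: [1.254, 1.569, -0.313]
ft_force: [-0.4, -0.3, 0.4]
opening: 0.0562
```

servo_tool([
  [0,0,0,0],
  [0,0,0,0],
  [0,0,0,0],
  [0,0,0,0],
], jaw=0)

```text
time_s: 18.82
position: [0.4604, -0.0345, 0.0565]
tool_rot: [1.439, 1.571, -0.128]
ft_force: [0.5, -0.3, -0.5]
opening: 0.0198
```

servo_tool([
  [-0.01,0,0,0],
  [-0.025,0,0,0],
  [-0.045,0,0,0],
  [-0.07,0,0,0],
  [-0.1,0,0,0],
  [-0.115,0,0,0],
  [-0.115,0,0,0],
  [-0.115,0,0,0],
])

```text
time_s: 19.82
position: [0.4596, -0.0343, 0.1704]
tool_rot: [-1.906, 1.569, 2.81]
ft_force: [-0.6, 0.7, -0.6]
opening: 0.0194
```

servo_tool([
  [0,0.02,0.003,0],
  [0,0.055,0.008,0],
  [0,0.09,0.0135,0],
  [0,0.12,0.018,0],
  [0,0.145,0.0215,0],
  [0,0.16,0.024,0],
  [0,0.166,0.0245,0],
  [0,0.166,0.0245,0],
  [0,0.166,0.0245,0],
  [0,0.166,0.0245,0],
])

```text
time_s: 21.08
position: [0.626, -0.0583, 0.1715]
tool_rot: [-1.699, 1.571, 3.017]
ft_force: [-0.0, 0.1, 0.1]
opening: 0.0193
```

```bash
python3 - <<'E'
from h import *
R,x,s=Rt(); print(x,s['opening']); p=optics.grab_frame('wrist')
stoppers(p,R,x,['cup_green','cup_blue'])
print(go([.6270,-.059,.0557]))
E
```

```text
[ 0.6260166  -0.05832376  0.17150827] 0.019313147340254112
cup_green 0.81 [258. 214.] 867 ztop 0.1992 mid [ 0.6259 -0.0579  0.1975] lid [ 0.626  -0.057   0.1668]
cup_blue 0.69 [111. 206.] 218 ztop 0.0838 mid [ 0.4557 -0.0881  0.082 ] lid [ 0.4547 -0.0878  0.0513]
[0.1159 0.0007 0.0006]
```

servo_tool([
  [0.04,0.001,0.001,0],
  [0.075,0.001,0.001,0],
  [0.095,0.001,0.001,0],
  [0.106,0.001,0.001,0],
  [0.111,0.001,0.001,0],
  [0.115,0.001,0.001,0],
  [0.1155,0.001,0.001,0],
  [0.1155,0.001,0.001,0],
])

```text
time_s: 22.22
position: [0.6278, -0.0595, 0.0566]
tool_rot: [1.271, 1.57, -0.296]
ft_force: [-0.0, -0.6, -1.3]
opening: 0.0195
```

servo_tool([
  [0,0,0,0],
  [0,0,0,0],
  [0,0,0,0],
], jaw=0.6)

```text
time_s: 22.6
position: [0.6275, -0.0595, 0.0561]
tool_rot: [1.359, 1.57, -0.209]
ft_force: [-0.3, -0.1, -0.2]
opening: 0.0458
```

servo_tool([
  [-0.03,0,0,0],
  [-0.08,0,0,0],
  [-0.12,0,0,0],
  [-0.12,-0.05,0.008,0],
  [-0.12,-0.1,0.016,0],
  [-0.12,-0.15,0.025,0],
  [-0.12,-0.1725,0.029,0],
  [-0.12,-0.1725,0.029,0],
  [-0.12,-0.1725,0.029,0],
])

```text
time_s: 23.72
position: [0.4558, -0.0891, 0.1764]
tool_rot: [1.291, 1.57, -0.276]
ft_force: [0.6, 0.3, -0.2]
opening: 0.0567
```

```bash
python3 chk.py s4
```

```text
[ 0.45580917 -0.0891461   0.17636094] 23.725
cup_red 0.95 [380. 256.] 266 ztop 0.0528 mid [ 0.6254 -0.1863  0.0508] lid [ 0.6206 -0.1962  0.0203]
cup_yellow 0.89 [392. 210.] 218 ztop 0.0838 mid [ 0.6271 -0.1324  0.082 ] lid [ 0.6278 -0.1321  0.0512]
cup_green 0.81 [402. 156.] 249 ztop 0.0839 mid [ 0.6272 -0.06    0.0823] lid [ 0.6274 -0.0602  0.0514]
cup_blue 0.91 [254. 181.] 333 ztop 0.084 mid [ 0.4543 -0.0885  0.0824] lid [ 0.4542 -0.0885  0.0513]
scene cup_red 0.76 [149.0, 192.5] 0.085 [ 0.6295 -0.2049  0.0831]
scene cup_yellow 0.92 [180.4, 214.6] 0.085 [ 0.6295 -0.132   0.0828]
scene cup_green 0.56 [217.6, 232.0] 0.085 [ 0.6298 -0.0594  0.0833]
scene cup_blue 0.63 [265.7, 163.8] 0.085 [ 0.4571 -0.0881  0.0828]
```

servo_tool([
  [0.05,-0.0015,0,0],
  [0.09,-0.0015,0,0],
  [0.11,-0.0015,0,0],
  [0.1195,-0.0015,0,0],
  [0.1195,-0.0015,0,0],
  [0.1195,-0.0015,0,0],
])

```text
time_s: 24.98
position: [0.4544, -0.0894, 0.0576]
tool_rot: [1.138, 1.569, -0.43]
ft_force: [0.2, 0.2, 0.1]
opening: 0.0567
```

servo_tool([
  [0,0,0,0],
  [0,0,0,0],
  [0,0,0,0],
  [0,0,0,0],
], jaw=0)

```text
time_s: 25.48
position: [0.4536, -0.0891, 0.0565]
tool_rot: [1.334, 1.571, -0.233]
ft_force: [1.5, 0.1, -0.4]
opening: 0.0197
```

servo_tool([
  [-0.01,0,0,0],
  [-0.025,0,0,0],
  [-0.045,0,0,0],
  [-0.07,0,0,0],
  [-0.1,0,0,0],
  [-0.115,0,0,0],
  [-0.115,0,0,0],
  [-0.115,0,0,0],
])

```text
time_s: 26.48
position: [0.4528, -0.0887, 0.1704]
tool_rot: [-2.009, 1.569, 2.707]
ft_force: [-1.1, 0.1, -1.3]
opening: 0.0192
```

servo_tool([
  [0,0.02,-0.012,0],
  [0,0.05,-0.03,0],
  [0,0.085,-0.05,0],
  [0,0.12,-0.07,0],
  [0,0.145,-0.085,0],
  [0,0.163,-0.096,0],
  [0,0.172,-0.1015,0],
  [0,0.172,-0.1015,0],
  [0,0.172,-0.1015,0],
  [0,0.172,-0.1015,0],
])

```text
time_s: 27.72
position: [0.6247, 0.0127, 0.1715]
tool_rot: [-1.477, 1.571, -3.045]
ft_force: [-0.1, -0.3, 0.5]
opening: 0.0193
```

```bash
python3 - <<'E'
from h import *
R,x,s=Rt(); print(x,s['opening']); p=optics.grab_frame('wrist')
stoppers(p,R,x,['cup_blue','cup_green'])
print(go([.6270,.013,.0557]))
E
```

```text
[0.62472125 0.01265308 0.1714708 ] 0.019275089943361346
cup_blue 0.94 [255. 215.] 873 ztop 0.1991 mid [0.6246 0.0137 0.1974] lid [0.6252 0.0139 0.1666]
cup_green 0.65 [261. 261.] 6 ztop 0.1976 mid [0.6251 0.0044 0.198 ] lid None
[ 0.1159  0.002  -0.0002]
```

Place blue, then retreat up and back.

servo_tool([
  [0.04,0.002,0,0],
  [0.075,0.002,0,0],
  [0.095,0.002,0,0],
  [0.106,0.002,0,0],
  [0.111,0.002,0,0],
  [0.115,0.002,0,0],
  [0.1155,0.002,0,0],
  [0.1155,0.002,0,0],
])

```text
time_s: 28.88
position: [0.6276, 0.013, 0.0565]
tool_rot: [1.43, 1.57, -0.138]
ft_force: [0.4, 0.1, 0.4]
opening: 0.0194
```

servo_tool([
  [0,0,0,0],
  [0,0,0,0],
  [0,0,0,0],
], jaw=0.6)

```text
time_s: 29.25
position: [0.6273, 0.0131, 0.0561]
tool_rot: [1.499, 1.571, -0.068]
ft_force: [0.0, 0.1, -0.1]
opening: 0.0461
```

servo_tool([
  [-0.03,0,0,0],
  [-0.08,0,0,0],
  [-0.12,0,0,0],
  [-0.15,-0.05,0,0],
  [-0.15,-0.1,0,0],
  [-0.15,-0.15,0,0],
  [-0.15,-0.17,0,0],
  [-0.15,-0.17,0,0],
  [-0.15,-0.17,0,0],
])

```text
time_s: 30.38
position: [0.458, 0.0123, 0.2063]
tool_rot: [1.419, 1.57, -0.148]
ft_force: [-0.9, 0.6, 0.1]
opening: 0.0563
```

```bash
python3 chk.py s5
```

```text
[0.45800971 0.01232955 0.20634109] 30.375
cup_yellow 0.59 [368. 258.] 65 ztop 0.0516 mid [ 0.624  -0.1083  0.0497] lid [ 0.6237 -0.1186  0.0191]
cup_green 0.85 [382. 227.] 149 ztop 0.0837 mid [ 0.6262 -0.0584  0.082 ] lid [ 0.627  -0.0594  0.0513]
scene cup_red 0.68 [150.0, 193.5] 0.085 [ 0.6301 -0.203   0.0831]
scene cup_yellow 0.91 [180.0, 214.7] 0.085 [ 0.6298 -0.131   0.0828]
scene cup_green 0.69 [218.4, 231.9] 0.085 [ 0.6287 -0.0595  0.0833]
scene cup_blue 0.92 [256.1, 257.6] 0.085 [0.6289 0.0136 0.0832]
```

View pics/s5.png

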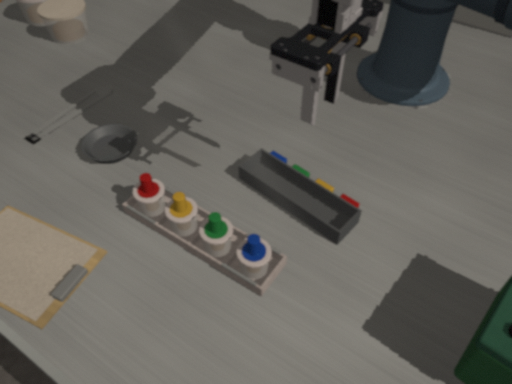

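All four cups stand upright in the rack: red (150,194), yellow (180,215), green (218,232) and blue (256,258). The carrier is empty and the gripper is clear.

```bash
python3 -c "
from h import *
print(bot.hand_in())"
```

```text
the job is handed in; nothing more can be done
None
```

I moved all four cups into the rack in reverse order and handed the job in at about 30 s of the 104 s limit. From the rack's right end to its left they now stand red, yellow, green, blue. The hand-in gives no verdict.

- **Position:** in the last scene-camera check each cup sat within about 3 mm of its bay centre. The stopper tops were at 0.085 m, the same as when the cups stood on the carrier floor, so they are on the bay floors. All four looked upright in the picture.
- **Robot:** the gripper was open, raised and clear of everything, and no wrist-force reading passed 3 N.
- **Disagreements:** the scene camera read x about 2 mm higher than the wrist camera, which is within the calibration error. In the final wrist image, yellow was only partly in view, so that reading was unusable. Red and blue were not found there at all. For those three the scene camera is the check.

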